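# Load a tabbed sample carrier into a load-lock track and push it home

### The job

Take the sample carrier that lies on its side on the wipe and set it down gently on the open end of the load-lock track, base down and tab trailing like the one already under the clear cover. Then use the push stick, not the fingers, to push both carriers gently along the track until they are fully home against the end stop and the pawl has dropped behind the tab. Lay the stick back on the bench, off the track, and leave the other things where they are.

Things in the scene. Friction and masses are not known exactly. Their poses are not given: they have to be found in the camera images.
- load_track: Fixed aluminium track, 311 x 84 mm. x = feed direction into the tunnel, z up; origin on the bench below the middle of the tunnel's mouth. Floor 10 mm above the bench. Both carriers home: origins at x = 144 mm (carrier_in) and 82 mm (carrier_loose), y 0, z 10 mm; the rear tail is then 51 mm inside the mouth, out of the fingers' reach.
- track_mouth (a point): Mouth of the tunnel (track x = 0), on the floor. In front of it, x = -123 to 0 mm, is the open loading end: flat floor with 7 mm high side guides, 70 mm apart at the outer end, closing to 54 mm at the mouth. Above the mouth the pawl's bracket reaches 79 mm above the floor.
- track_stop (a point): End stop (track x = 175 mm), on the floor. Tunnel from x = 0 to here: rails 54 mm apart inside, 76 mm outside; clear cover 60 to 66 mm above the floor; on each side a lip 9.5 to 14.5 mm above the floor, the lips 42 mm apart and flared at the mouth, which run in the carriers' side slots: carriers only slide in, base down.
- pawl (a joint): Hinged steel pawl on the cover, sloping forward and down through a slot near the mouth; its tip hangs 47 mm above the floor, so only a carrier's tab meets it. Rad: 0 = down; the passing tab lifts it to about 0.17 against a light spring (adds about 1 to 3 N to the push); it drops back to 0 behind the tab when carrier_loose, tab trailing, is within about 4 mm of home.
- carrier_in: Carrier already in the tunnel, base down, tab trailing, 12 to 44 mm short of the stop. Aluminium block 62 (x) x 50 (y) x 40 mm (z), a slot 6 mm deep along each side 8 to 16 mm above the base; a tab 30 mm wide, 8 mm thick stands 14 mm above the top, flush with the tail face. Origin: centre of the underside; x to the nose, z out of the top. 0.2 to 0.33 kg, slides with 1 to 3 N.
- carrier_loose: The carrier to load: same shape, mass and axes as carrier_in (origin at the centre of the base's underside, x to the nose, z out of the top with the round wafer piece and tab). It lies on a side on the 2 mm thick wipe, its y axis up, top facing roughly to the robot, nose to the robot's right: it needs a quarter roll about its long axis. Grip it across its flat end faces (62 mm).
- carrier_loose_nose (a point): Middle of carrier_loose's nose end face (x = 31 mm, 20 mm above the underside).
- carrier_loose_tail (a point): Middle of carrier_loose's tail end face (x = -31 mm, 20 mm above the underside), below the tab; the stick pushes here.
- push_stick: Push stick lying level on the bench, 170 mm long, 0.13 kg. x along it to the head, z up; origin on its underside. Black square handle 16 mm wide, 26 mm high from x = -50 to 20 mm, steel rod of 12 mm diameter, white head 30 mm wide, 26 mm high, its flat pushing face at x = 120 mm. Its long axis is 13 mm above its underside; it balances near x = 26 mm.
- stick_head (a point): Centre of the push stick's pushing face.
- blank_flange: Bystander: round flange blank, 55 mm across, 17 mm high, on the wipe. Origin under its centre.
- small_blank: Bystander: round flange blank, 40 mm across, 16 mm high, on the bench behind the track. Origin under its centre.
- dish: Bystander: covered glass dish, 64 mm across, 14 mm high. Origin under its centre.

How it is judged:
On the way, in this order (a step that is already met when the one before it is completed fails the run):
1. carrier_loose stands base down, let go, on the open end of the track, its nose towards the tunnel (angle between carrier_loose's own z axis and vertical below 0.1 rad and z of carrier_loose in the frame of load_track between 0.007 and 0.014 m and y of carrier_loose in the frame of load_track between -0.012 and 0.012 m and x of carrier_loose_nose in the frame of load_track above -0.065 m and x of carrier_loose_tail in the frame of load_track below -0.04 m and contact force between the fingers and carrier_loose below 0.3 N), for 0.2 s.
2. the push stick pushes carrier_loose inside the tunnel (x of carrier_loose_tail in the frame of load_track above 0.01 m and contact force between push_stick and carrier_loose above 0.3 N), for 0.05 s.
At the end, for the whole second after the job is handed in: carrier_in within 4 mm and carrier_loose within 5 mm of home, nose first, the pawl down behind the tab (below 0.04 rad), and the push stick lying still on the bench (not on or in the track) (x of carrier_in in the frame of load_track above 0.14 m and x of carrier_loose in the frame of load_track above 0.077 m and x of carrier_loose_nose in the frame of load_track above 0.105 m and value of joint pawl below 0.04 rad and linear speed of carrier_loose below 0.01 m/s and height (world z) of push_stick below 0.02 m and height (world z) of stick_head below 0.035 m and contact force between push_stick and load_track below 0.05 N and linear speed of push_stick below 0.02 m/s); the robot touches nothing.
It fails at once if the fingers touch carrier_loose once its tail is inside the tunnel (x of carrier_loose_tail in the frame of load_track above 0.003 m and contact force between the fingers and carrier_loose above 0.5 N).
It fails at once if the stick shoves the carrier with more than 60 N (contact force between push_stick and carrier_loose above 60 N).
It fails at once if carrier_loose strikes the track at over 0.45 m/s (dropped or thrown in) (contact force between carrier_loose and load_track above 0.5 N and linear speed of carrier_loose above 0.45 m/s).
It fails at once if a bystander (flange blanks, dish) is moved by more than 30 mm (distance of any of blank_flange, small_blank, dish from where it was at the start of the episode above 0.03 m).
It also fails if it takes over 59 s, if anything falls off the work surface, if the arm or the gripper's body presses on something with over 40 N, if the wrist force passes 120 N, or if a joint passes its speed limit or range.

### The arm

A 7-joint arm with a two-finger parallel gripper is mounted at the origin on a cart in front of the work surface, level with it; the furniture and walls round the work are solid. World frame = base frame: x ahead of the robot, y to its left, z up, the work surface at z = 0. Lengths are in m, angles in rad, forces in N, time in s.
With the tool pointing down it reaches from about 0.425 to 1.025 m from the base axis. Payload 9.4 kg.
Tool frame: the origin (TCP) lies at the very end of the fingers, on their centre line; the grasp point (between the pads) lies env.grip_point_offset behind it (env.grip_point_offset is the distance from the TCP to the grasp point, in m); z points along the fingers, y is the line along which they close (so a half turn about z gives the same grasp; the last joint's range is limited). The gripper opens to 85 mm and grips with 20 to 120 N. Pads are 22 mm wide; open, the fingers measure 114 mm over their backs; the gripper's body (76 mm by 85 mm) begins 54 mm behind the grasp point. The pads swing forward as they close: fully open they stand 13 mm farther back than shut.
Start: joints at [-1.178, 0.599, -0.003, 1.599, 0.002, 0.943, -0.08], TCP at [0.328, 0.646, 0.231] pointing down, gripper open.
Joint ranges: [-2.57, 2.57], [-0.35, 1.97], [-1.29, 1.29], [0.11, 2.56], [-1.05, 4.19], [0.11, 1.86], [-2.63, 2.63]. Speed limits (rad/s): [2.22, 2.22, 3.01, 3.01, 3.14, 3.14, 3.14].

### API

Orientations are given as a unit quaternion [w, x, y, z].
In Python, from workcell import env, imaging, finder gives the robot as it stands. The module is installed in compiled form; this text tells all that it offers.
- The arm moves only by the tool move_arm, never from a script. Its argument "rows" is a list that holds one entry, the list of rows, each a list of 7 numbers: the closure, from 0 (fully open) to 1 (shut), then the shift along the world's x, y, z each as a share of 15 cm, from -1 to 1, then the turn, a rotation vector about the world's x, y, z each as a share of 10 degrees, from -1 to 1. In form: [[[jaw, tx, ty, tz, rx, ry, rz], ...]]. A call has 1 to 12 rows; each row shifts and turns the commanded pose from where the row before left it; what a row does not reach is not made up. A row lasts 1/8 s, in which the tool goes at most 62.5 mm and 10.7 degrees, less where a joint would pass 70% of its speed; a pose out of reach is approached as far as the arm can. A call with a number of a shift or a turn outside -1 to 1 is refused whole. A call with a gripper value outside its range is refused whole. The fingers move at their own pace and stop on an object; the grip force is fixed at half the most. Time passes only in rows, so rows that do not move let the fingers close. It gives the time, the measured TCP pose, the force, the opening and the grip force at its end, in the units of the state.
- env.read_state(): the state, without advancing time (a new reading comes with each control period).
- imaging.camera(name): name is "scene" or "top"; returns (picture, depth): 420x560x3 uint8, blue, green, red; 420x560 float32, m along the optical axis (not along the pixel's ray), 0 where there is no reading.
- imaging.camera_params(name): a dict with "fx", "fy", "cx", "cy" (pixels), "extrinsics" (4x4, takes a point from camera to world coordinates). Camera axes: x right, y down, z forward; pixel columns grow to the right and rows downward; lengths in m; the calibration is good to about 2 mm. A picture is of the moment at which its call begins. camera_params takes no time and is no camera call.
- env.close_job(): hands the job in; it is judged then, once.
Trained networks look in the newest picture that a camera, given by its name, has taken for a name from the list of things; names that differ only in an ending like _2 or _b are one class to them, and where a whole thing is asked for, a point or a joint stands for the part that bears it (a point fixed in the world has none). Each returns a list of dicts, best first, with "p" (0 to 1); they miss things now and then, are a little off and sometimes report something else, mostly with a low value. They report only what shows in the picture. A call takes as long as a camera call.
- finder.recognise(camera, target): "centre" ([x, y, z] in m, in world coordinates, good to about 4 mm: the middle of the surface that is visible of it).
- finder.cut_out(camera, target): "pixels" (420x560 bool, what is visible of it).
- finder.place_of(camera, target): "centre" ([x, y, z] in m, in world coordinates, good to about 4 mm: a listed point, or the origin of a listed thing).
The state is a dict: "time": time; "joint_positions": joint angles; "joint_velocities": joint speeds; "joint_efforts": joint torques, N m; "eef_pos": TCP position; "eef_rot": TCP orientation; "force": force on the tool from outside, world axes, zero at the start; "moment": the same for the moment, N m; "grip_width": finger opening in m; "grip_force": force on a finger pad.
Only numpy, scipy, OpenCV 4.12 (cv2) and the standard library are available. Lean on these libraries where they do the work, as an engineer would, in place of code of your own. Each camera call takes 0.05 s, during which the arm holds its last target. There are 200 camera calls.

## Working session

There is one attempt and no reset: what is moved stays moved. The work goes in short steps, Python scripts to look and compute and a tool call to move; the robot and the scene stay as the last step left them, time stands still between calls to the robot, and variables do not carry over. Pictures are saved under pics/ and viewed, at most 10 in all, crops included, and the job is handed in when it is done.

Besides the shell and the picture viewer there is one more tool, called after "Call:" by a JSON object that holds its "op" and its "data". move_arm: Moves the arm, as the interface text tells. Shift numbers are shares of 15 cm and turn numbers shares of 10 degrees, none past 1 either way. Its arguments: {"type":"object","properties":{"rows":{"type":"array"}},"required":["rows"]}

```bash
mkdir -p pics
cat > h.py <<'E'
import numpy as np, cv2
from workcell import env, imaging, finder
def cloud(n):
    im,d=imaging.camera(n); p=imaging.camera_params(n)
    v,u=np.mgrid[:420,:560]
    P=np.stack([(u-p['cx'])/p['fx']*d,(v-p['cy'])/p['fy']*d,d],-1)
    E=np.array(p['extrinsics']); W=P@E[:3,:3].T+E[:3,3]; W[d==0]=np.nan
    return im,W
E
python3 - <<'E'
from h import *
for n in('scene','top'):
    im,W=cloud(n); cv2.imwrite(f'pics/{n}0.png',im); np.save(f'{n}0.npy',W)
    for t in ['load_track','track_mouth','track_stop','carrier_in','carrier_loose','carrier_loose_nose','carrier_loose_tail','push_stick','stick_head','blank_flange','small_blank','dish']:
        r=finder.place_of(n,t)
        print(n,t,[(np.round(q['centre'],4).tolist(),round(q['p'],2)) for q in r[:2]])
s=env.read_state(); print(s['time'],s['eef_pos'],s['eef_rot'],s['grip_width'],env.grip_point_offset)
E
```

```text
scene load_track [([0.4797, 0.0657, -0.0024], 0.89)]
scene track_mouth [([0.4891, 0.0689, 0.0078], 0.69)]
scene track_stop [([0.4952, -0.111, 0.0143], 0.61)]
scene carrier_in []
scene carrier_loose [([0.6925, 0.1822, 0.0302], 0.65)]
scene carrier_loose_nose [([0.6697, 0.1576, 0.0285], 0.96)]
scene carrier_loose_tail [([0.6705, 0.2143, 0.0285], 0.74)]
scene push_stick [([0.4139, 0.2776, 0.0016], 0.75)]
scene stick_head [([0.5292, 0.2494, 0.0104], 0.92)]
scene blank_flange [([0.7625, 0.0884, 0.0013], 0.91)]
scene small_blank [([0.6348, -0.0167, -0.0026], 0.55)]
scene dish [([0.7357, -0.0178, -0.002], 0.92)]
top load_track [([0.4812, 0.0725, 0.0034], 0.75)]
top track_mouth [([0.4842, 0.0689, 0.0028], 0.7), ([0.4793, 0.0655, 0.0093], 0.65)]
top track_stop [([0.4901, -0.1089, 0.0108], 0.56)]
top carrier_in [([0.4804, 0.0645, 0.0076], 0.71)]
top carrier_loose [([0.6922, 0.1808, 0.0263], 0.64)]
top carrier_loose_nose [([0.6649, 0.1557, 0.0281], 0.62), ([0.736, -0.0224, 0.0019], 0.49)]
top carrier_loose_tail [([0.6766, 0.2149, 0.0295], 0.87)]
top push_stick [([0.4153, 0.2791, 0.0047], 0.57), ([0.5288, 0.2525, 0.0122], 0.35)]
top stick_head [([0.5299, 0.2536, 0.0102], 0.72)]
top blank_flange [([0.7681, 0.0883, 0.0042], 0.61)]
top small_blank [([0.6344, -0.0132, 0.0011], 0.58)]
top dish [([0.7346, -0.021, 0.0039], 0.89), ([0.4166, 0.2772, 0.0028], 0.21)]
1.3 [0.32822422 0.64644572 0.23126699] [5.22827414e-06 2.32761602e-01 9.72533823e-01 8.81797875e-07] 0.08522167080371963 0.0187
```

View pics/scene0.png

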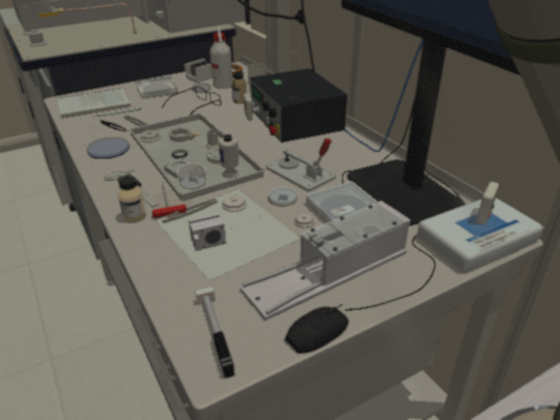

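View pics/top0.png

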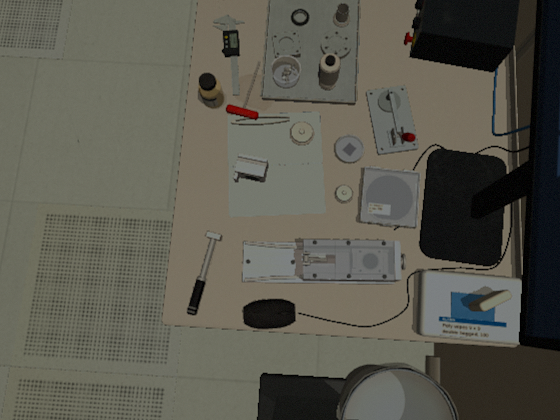

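Run:
```python
from h import *
for n in('scene','top'):
    W=np.load(f'{n}0.npy')
    def rect(name,m):
        p=W[m][:,:2].astype(np.float32)
        r=cv2.minAreaRect(p*1000); print(n,name,m.sum(),np.round(r[0],1),np.round(r[1],1),round(r[2],2), np.nanmedian(W[m][:,2]))
    X,Y,Z=W[...,0],W[...,1],W[...,2]
    def clean(m): return cv2.morphologyEx(m.astype(np.uint8),cv2.MORPH_OPEN,np.ones((3,3)))>0
    rect('loose top',clean((abs(X-.685)<.06)&(abs(Y-.185)<.06)&(Z>.046)&(Z<.058)))
    rect('stick all',clean((abs(X-.45)<.13)&(abs(Y-.265)<.06)&(Z>.008)&(Z<.035)))
    rect('head',clean((abs(X-.52)<.03)&(abs(Y-.255)<.04)&(Z>.02)&(Z<.035)))
    rect('handle',clean((abs(X-.40)<.05)&(abs(Y-.28)<.04)&(Z>.02)&(Z<.035)))
    rect('cover',clean((abs(X-.49)<.07)&(Y<.09)&(Y>-.2)&(Z>.066)&(Z<.082)))
    rect('track floor',clean((abs(X-.48)<.06)&(Y<.22)&(Y>.06)&(Z>.007)&(Z<.022)))
    c=finder.cut_out(n,'load_track') if False else None
```

```text
scene loose top 458 [671.2 186. ] [61.5 46.4] 80.58 0.051431928995971266
scene stick all 1015 [447.8 268.4] [ 30.  172.1] 79.19 0.022968943620593096
scene head 122 [525.1 253.7] [29.9 15.1] 78.15 0.025148067458576562
scene handle 439 [400.8 277.7] [16.3 76.3] 78.93 0.025647624511696998
scene cover 2943 [487.4 -26. ] [ 79.1 191.4] 2.58 0.07585012967960392
scene track floor 2683 [479.6 124.8] [ 85.7 132. ] 2.34 0.010312853481036499
top loose top 496 [669.9 182.9] [61.9 41.8] 81.23 0.05181040945984661
top stick all 689 [444.6 262.5] [ 29.4 169.4] 81.05 0.02312262311848312
top head 78 [522.6 250.4] [29.  11.4] 80.62 0.02538308848949561
top handle 298 [397.7 274.9] [17.2 72.7] 77.89 0.025404561130221992
top cover 3603 [485.3 -28.8] [ 76.5 188. ] 2.7 0.07610415144033977
top track floor 2193 [477.9 126.7] [ 82.8 122. ] 3.46 0.010359848775306268
```

Both views show the carrier on its side near the wipe's left edge, around top-view pixel (250,168), with the tab at lower left. The track runs to the right, from (243,262) to (402,262). The stick lies at (190–220, 232–313), and the mouse at (270,313) is clear of the planned path. I'll approach the carrier tilted from the robot side, so that the quarter roll ends with the tool pointing down.

```bash
cat >> h.py <<'E'
from scipy.spatial.transform import Rotation as Ro
def tool(yaz,zdir_az,a):
    "tool y horizontal at azimuth yaz(deg); z = horizontal az zdir_az tilted a deg below horizontal"
    r=np.deg2rad; z=np.array([np.cos(r(a))*np.cos(r(zdir_az)),np.cos(r(a))*np.sin(r(zdir_az)),-np.sin(r(a))])
    y=np.array([np.cos(r(yaz)),np.sin(r(yaz)),0]); x=np.cross(y,z)
    return Ro.from_matrix(np.stack([x,y,z],1))
def plan(p0,R0,p1,R1,N=None):
    d=np.array(p1)-p0; v=(R1*R0.inv()).as_rotvec(degrees=True)
    if N is None: N=int(np.ceil(max(np.linalg.norm(d)/.045,np.linalg.norm(v)/8)))
    print(N,'rows of',np.round(np.r_[d/.15,v/10]/N,4).tolist())
def now():
    s=env.read_state(); q=s['eef_rot']; return np.array(s['eef_pos']),Ro.from_quat([q[1],q[2],q[3],q[0]]),s
E
python3 - <<'E'
from h import *
p,R,s=now()
Rg=tool(81,-9,40); d=Rg.as_matrix()[:,2]; g=np.array([.681,.183,.014])
print(d)
pre=g-.11*d; print(pre)
plan(p,R,pre+[0,0,.06],Rg,12); plan(pre+[0,0,.06],Rg,pre,Rg,2); plan(pre,Rg,g,Rg,6)
E
```

```text
[ 0.75661316 -0.11983575 -0.64278761]
[0.59777255 0.19618193 0.08470664]
12 rows of [0.1497, -0.2501, -0.0481, -0.129, -0.3979, 0.1397]
2 rows of [0.0, 0.0, -0.2, 0.0, 0.0, 0.0]
6 rows of [0.0925, -0.0146, -0.0786, 0.0, 0.0, 0.0]
```

Call:
{"op": "move_arm", "data": {"rows": [[[0, 0.15, -0.25, -0.048, -0.129, -0.398, 0.14], [0, 0.15, -0.25, -0.048, -0.129, -0.398, 0.14], [0, 0.15, -0.25, -0.048, -0.129, -0.398, 0.14], [0, 0.15, -0.25, -0.048, -0.129, -0.398, 0.14], [0, 0.15, -0.25, -0.048, -0.129, -0.398, 0.14], [0, 0.15, -0.25, -0.048, -0.129, -0.398, 0.14], [0, 0.15, -0.25, -0.048, -0.129, -0.398, 0.14], [0, 0.15, -0.25, -0.048, -0.129, -0.398, 0.14], [0, 0.15, -0.25, -0.048, -0.129, -0.398, 0.14], [0, 0.15, -0.25, -0.048, -0.129, -0.398, 0.14], [0, 0.15, -0.25, -0.048, -0.129, -0.398, 0.14], [0, 0.15, -0.25, -0.048, -0.129, -0.398, 0.14]]]}}

```text
time: 2.8
eef_pos: [0.5569, 0.2627, 0.1648]
eef_rot: [0.363, 0.108, 0.924, -0.049]
force: [1.4, -1.8, 0.4]
grip_width: 0.0854
grip_force: 0.0
```

Run:
```python
from h import *
p,R,s=now()
print(s['time'],p,R.as_matrix().round(3).tolist(),np.round(s['joint_positions'],2),s['grip_width'])
Rg=tool(81,-9,40); d=Rg.as_matrix()[:,2]; g=np.array([.681,.183,.014])
plan(p,R,g-.11*d,Rg,3); plan(g-.11*d,Rg,g,Rg,6)
```

```text
2.8 [0.55689763 0.26271828 0.16479002] [[-0.713, 0.236, 0.66], [0.164, 0.972, -0.17], [-0.681, -0.013, -0.732]] [-1.25  0.64  0.56  2.33  1.95  0.35 -1.41] 0.08541899152829163
3 rows of [0.0908, -0.1479, -0.178, -0.0223, -0.2349, 0.1557]
6 rows of [0.0925, -0.0146, -0.0786, 0.0, 0.0, 0.0]
```

Call:
{"op": "move_arm", "data": {"rows": [[[0, 0.09, -0.148, -0.1, -0.022, -0.235, 0.156], [0, 0.09, -0.148, -0.1, -0.022, -0.235, 0.156], [0, 0.09, -0.148, -0.1, -0.022, -0.235, 0.156], [0, 0, 0, 0, 0, 0, 0]]]}}

```text
time: 3.3
eef_pos: [0.5971, 0.192, 0.1183]
eef_rot: [0.419, 0.074, 0.904, -0.036]
force: [0.1, 0.2, -0.0]
grip_width: 0.0851
grip_force: 0.0
```

Run:
```python
from h import *
p,R,s=now()
print(s['time'],p,R.as_matrix().round(3).tolist(),np.round(s['joint_positions'],2),s['grip_width'])
Rg=tool(81,-9,40); d=Rg.as_matrix()[:,2]; g=np.array([.681,.183,.014])
plan(p,R,g-.11*d,Rg,2); plan(p,R,g-.04*d,Rg,5)
im,W=cloud('scene'); cv2.imwrite('pics/s1.png',cv2.resize(im[130:330,100:340],None,fx=2.5,fy=2.5))
```

```text
3.3 [0.59713062 0.19198906 0.11834368] [[-0.637, 0.163, 0.753], [0.103, 0.987, -0.127], [-0.764, -0.003, -0.645]] [-0.89  0.74  0.26  2.45  2.42  0.77 -1.77] 0.08511013563775933
2 rows of [0.0021, 0.014, -0.1121, 0.0069, -0.0114, 0.02]
5 rows of [0.0715, -0.0056, -0.1048, 0.0028, -0.0046, 0.008]
```

View pics/s1.png

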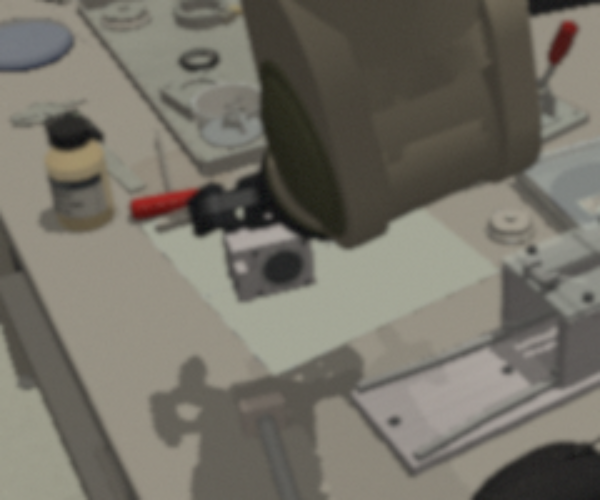

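Call:
{"op": "move_arm", "data": {"rows": [[[0, 0.071, -0.006, -0.105, 0.003, -0.005, 0.008], [0, 0.071, -0.006, -0.105, 0.003, -0.005, 0.008], [0, 0.071, -0.006, -0.105, 0.003, -0.005, 0.008], [0, 0.071, -0.006, -0.105, 0.003, -0.005, 0.008], [0, 0.071, -0.006, -0.105, 0.003, -0.005, 0.008], [0, 0, 0, 0, 0, 0, 0]]]}}

```text
time: 4.1
eef_pos: [0.6507, 0.1898, 0.0395]
eef_rot: [0.422, 0.07, 0.903, -0.032]
force: [-0.0, 0.1, -0.4]
grip_width: 0.0854
grip_force: 0.0
```

Run:
```python
from h import *
p,R,s=now()
print(s['time'],p,np.round(s['joint_positions'],2),s['grip_width'],s['force'])
Rg=tool(81,-9,40); d=Rg.as_matrix()[:,2]; g=np.array([.681,.183,.014])
plan(p,R,g,Rg,4)
for n in('scene','top'):
    im,W=cloud(n); cv2.imwrite(f'pics/{n}2.png',cv2.resize(im[130:330,100:340] if n=='scene' else im[90:290,180:420],None,fx=3,fy=3))
```

```text
4.1 [0.65074846 0.18976848 0.03946425] [-0.78  0.92  0.21  2.36  2.53  0.86 -1.84] 0.08538413551094852 [-0.01616536  0.06470153 -0.41487931]
4 rows of [0.0504, -0.0113, -0.0424, -0.0017, 0.0024, -0.0044]
```

View pics/scene2.png

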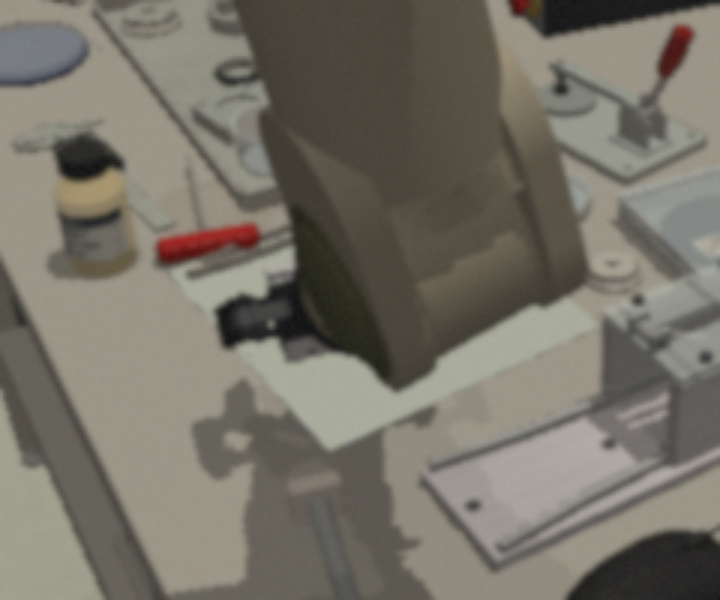

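The wrist hides the carrier in this view, around (300,340), but nothing is touching it and the pose is on target. I'll go in and close.

Call:
{"op": "move_arm", "data": {"rows": [[[0, 0.05, -0.011, -0.042, 0, 0, 0], [0, 0.05, -0.011, -0.042, 0, 0, 0], [0, 0.05, -0.011, -0.042, 0, 0, 0], [0, 0.05, -0.011, -0.042, 0, 0, 0], [0, 0, 0, 0, 0, 0, 0], [0.3, 0, 0, 0, 0, 0, 0], [0.6, 0, 0, 0, 0, 0, 0], [1, 0, 0, 0, 0, 0, 0], [1, 0, 0, 0, 0, 0, 0], [1, 0, 0, 0, 0, 0, 0]]]}}

```text
time: 5.45
eef_pos: [0.68, 0.1839, 0.016]
eef_rot: [0.422, 0.07, 0.903, -0.031]
force: [-4.4, 1.0, 5.0]
grip_width: 0.0612
grip_force: 65.9
```

```bash
cat >> h.py <<'E'
F=np.array([np.sin(np.deg2rad(2.7)),-np.cos(np.deg2rad(2.7)),0]); TY=np.array([-F[1],F[0],0]); M=np.array([.482,.0665,0])
def trk(x,y,z): return M+x*F+y*TY+[0,0,z]
def totrk(p): q=np.asarray(p)-M; return np.array([q@F,q@TY,q[2]])
RT=Ro.from_matrix(np.stack([F,TY,[0,0,1]],1))
E
python3 - <<'E'
from h import *
p,R,s=now(); Rm=R.as_matrix()
nose=-Rm[:,1]; nose[2]=0; nose/=np.linalg.norm(nose); y=np.array([0,0,1.]); z=np.cross(nose,y)
Rc=Ro.from_matrix(np.stack([nose,y,z],1))
mid=np.array([.6705,.1845,.027]); 
# centre along tool y
mid=mid-((mid-p)@nose)*nose
org=mid-.02*z
print('nose az',np.degrees(np.arctan2(nose[1],nose[0])),'origin',org, 'resid',((np.array([.6705,.1845,.027])-p)@nose))
Rrel=(R.inv()*Rc); prel=R.inv().apply(org-p)
np.savez('rel.npz',R=Rrel.as_quat(),p=prel)
Rt=RT*Rrel.inv()
for h in(.12,.010): print(h,trk(-.084,0,h)-Rt.apply(prel))
t=trk(-.084,0,.12)-Rt.apply(prel)
a=p+[0,0,.12]
plan(a,R,t,Rt); print(Rt.as_matrix().round(3))
E
```

```text
nose az -98.75891703529038 origin [0.69040463 0.18234928 0.027     ] resid 0.0009053857266042798
0.12 [0.46706857 0.14988921 0.1304977 ]
0.01 [0.46706857 0.14988921 0.0204977 ]
12 rows of [-0.1183, -0.0189, -0.0031, 0.0397, 0.75, 0.075]
[[-0.767 -0.045 -0.64 ]
 [-0.034  0.999 -0.029]
 [ 0.641  0.    -0.767]]
```

Call:
{"op": "move_arm", "data": {"rows": [[[1, 0, 0, 0.1, 0, 0, 0], [1, 0, 0, 0.2, 0, 0, 0], [1, 0, 0, 0.2, 0, 0, 0], [1, 0, 0, 0.2, 0, 0, 0], [1, 0, 0, 0.1, 0, 0, 0], [1, 0, 0, 0, 0, 0, 0]]]}}

```text
time: 6.2
eef_pos: [0.6804, 0.1841, 0.1369]
eef_rot: [0.423, 0.07, 0.903, -0.031]
force: [0.1, 0.5, -3.2]
grip_width: 0.0613
grip_force: 65.7
```

Call:
{"op": "move_arm", "data": {"rows": [[[1, -0.118, -0.019, 0.02, 0.04, 0.75, 0.075], [1, -0.118, -0.019, 0.02, 0.04, 0.75, 0.075], [1, -0.118, -0.019, 0.02, 0.04, 0.75, 0.075], [1, -0.118, -0.019, 0.02, 0.04, 0.75, 0.075], [1, -0.118, -0.019, 0.02, 0.04, 0.75, 0.075], [1, -0.118, -0.019, 0.02, 0.04, 0.75, 0.075], [1, -0.118, -0.019, 0, 0.04, 0.75, 0.075], [1, -0.118, -0.019, 0, 0.04, 0.75, 0.075], [1, -0.118, -0.019, 0, 0.04, 0.75, 0.075], [1, -0.118, -0.019, 0, 0.04, 0.75, 0.075], [1, -0.118, -0.019, 0, 0.04, 0.75, 0.075], [1, -0.118, -0.019, 0, 0.04, 0.75, 0.075]]]}}

```text
time: 7.7
eef_pos: [0.5523, 0.1321, 0.1472]
eef_rot: [-0.072, 0.009, 0.996, -0.058]
force: [0.2, 0.8, -3.5]
grip_width: 0.0616
grip_force: 66.0
```

```bash
cat > t.py <<'E'
from h import *
p,R,s=now(); r=np.load('rel.npz'); Rr=Ro.from_quat(r['R'])
Rt=RT*Rr.inv(); t=trk(-.084,0,.12)-Rt.apply(r['p'])
print(s['time'],p,np.round(s['joint_positions'],2),s['grip_width'])
plan(p,R,t,Rt); c=p+R.apply(r['p']); print('carrier',totrk(c),(RT.inv()*R*Rr).as_rotvec(degrees=True))
E
python3 t.py
```

```text
7.7 [0.55233176 0.13206023 0.14721376] [-0.08  0.62 -0.44  1.9   0.37  0.89  0.83] 0.06158569502233556
5 rows of [-0.1137, 0.0238, -0.0223, 0.1191, 0.6336, 0.0242]
carrier [-0.06098274  0.08815689  0.14405028] [31.36455096 -7.44083917 -1.21210765]
```

Call:
{"op": "move_arm", "data": {"rows": [[[1, -0.095, 0.02, 0, 0.1, 0.53, 0.02], [1, -0.095, 0.02, 0, 0.1, 0.53, 0.02], [1, -0.095, 0.02, 0, 0.1, 0.53, 0.02], [1, -0.095, 0.02, 0, 0.1, 0.53, 0.02], [1, -0.095, 0.02, 0, 0.1, 0.53, 0.02], [1, -0.095, 0.02, 0, 0.1, 0.53, 0.02], [1, 0, 0, 0, 0, 0, 0]]]}}

```text
time: 8.57
eef_pos: [0.4676, 0.1502, 0.146]
eef_rot: [-0.34, -0.02, 0.94, -0.008]
force: [-0.0, 0.0, -3.5]
grip_width: 0.0611
grip_force: 66.1
```

```bash
python3 t.py
```

```text
8.575 [0.46761918 0.15020465 0.1459713 ] [ 0.02  0.81 -0.55  1.76  0.1   1.31  1.04] 0.06112708781089263
1 rows of [-0.0037, -0.0021, -0.1032, 0.0016, 0.0082, 0.0057]
carrier [-0.08427466  0.00057975  0.13548921] [ 0.0813998  -0.01943231 -0.05697621]
```

Call:
{"op": "move_arm", "data": {"rows": [[[1, 0, 0, -0.15, 0, 0, 0], [1, 0, 0, -0.2, 0, 0, 0], [1, 0, 0, -0.2, 0, 0, 0], [1, 0, 0, -0.12, 0, 0, 0], [1, 0, 0, 0, 0, 0, 0]]]}}

```text
time: 9.2
eef_pos: [0.4675, 0.1508, 0.0464]
eef_rot: [-0.339, -0.021, 0.941, -0.008]
force: [-0.3, 0.1, -2.0]
grip_width: 0.0616
grip_force: 66.1
```

```bash
python3 t.py
python3 - <<'E'
from h import *
for n in('scene','top'):
    im,W=cloud(n); np.save(n+'3.npy',W)
    for t in('carrier_loose','carrier_loose_tail','carrier_loose_nose'):
        print(n,t,[(totrk(q['centre']).round(4).tolist(),round(q['p'],2)) for q in finder.place_of(n,t)[:2]])
    if n=='scene': cv2.imwrite('pics/scene3.png',cv2.resize(im[150:330,190:430],None,fx=3,fy=3))
E
```

```text
9.2 [0.46750425 0.1508461  0.04638183] [ 0.    0.94 -0.52  1.79  0.16  1.16  1.04] 0.06159424247022213
2 rows of [-0.0015, -0.0032, 0.2804, -0.0003, 0.0113, -0.0005]
carrier [-0.08493631  0.00052158  0.03592753] [ 0.22592986 -0.0040212   0.00903454]
scene carrier_loose [([-0.0813, -0.0023, 0.0358], 0.72), ([-0.0018, 0.0042, 0.008], 0.6)]
scene carrier_loose_tail [([-0.1151, -0.0039, 0.0541], 0.96), ([-0.0851, -0.0005, 0.0359], 0.69)]
scene carrier_loose_nose [([-0.0533, -0.0008, 0.0519], 0.66)]
top carrier_loose [([-0.0853, 0.0029, 0.0344], 0.65)]
top carrier_loose_tail [([-0.1151, 0.0007, 0.0567], 0.77)]
top carrier_loose_nose [([-0.0548, -0.0007, 0.0543], 0.91)]
```

View pics/scene3.png

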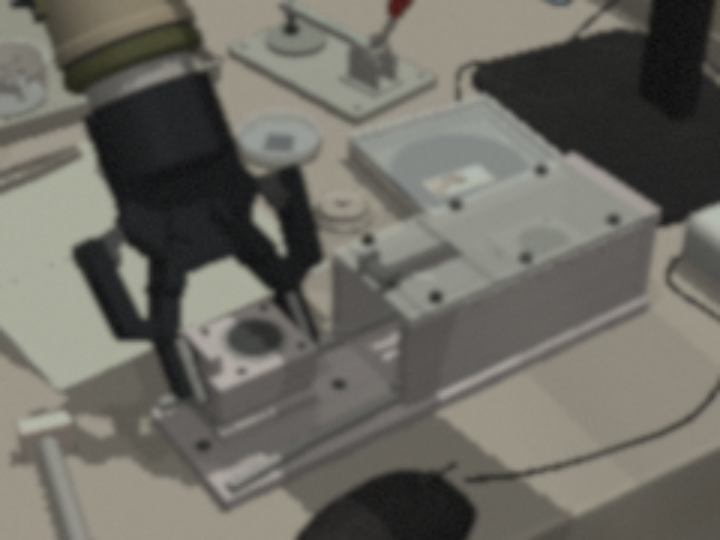

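The carrier hangs upright over the open end, at about (250,370), with its tab at the tail and its nose towards the tunnel. The networks agree with the hand model to 1–3 mm. I'll lower it in small steps and watch the force.

Run:
```python
from h import *
for n in('scene','top'):
    W=np.load(n+'3.npy'); q=(W-M)@np.stack([F,TY,[0,0,1]],1)
    m=(abs(q[...,0]+.08)<.022)&(abs(q[...,1])<.022)&(abs(q[...,2]-.076)<.007)
    P=q[m]; A=np.c_[P[:,:2]-[-.084,0],np.ones(len(P))]
    for _ in range(4):
        c=np.linalg.lstsq(A,P[:,2],rcond=None)[0]; k=abs(A@c-P[:,2])<.0025; A,P=A[k],P[k]
    print(n,len(P),c)
```

```text
scene 455 [-0.00157122  0.003853    0.07336515]
top 442 [0.00523919 0.00676004 0.07526071]
```

Call:
{"op": "move_arm", "data": {"rows": [[[1, 0, 0, -0.07, 0, 0, 0], [1, 0, 0, -0.04, 0, 0, 0], [1, 0, 0, -0.02, 0, 0, 0], [1, 0, 0, -0.01, 0, 0, 0], [1, 0, 0, 0, 0, 0, 0]]]}}

```text
time: 10.22
eef_pos: [0.468, 0.1511, 0.0264]
eef_rot: [-0.338, -0.021, 0.941, -0.007]
force: [0.3, -0.4, -2.7]
grip_width: 0.0609
grip_force: 66.1
```

Call:
{"op": "move_arm", "data": {"rows": [[[1, 0, 0, -0.01, 0, 0, 0], [1, 0, 0, -0.01, 0, 0, 0], [1, 0, 0, 0, 0, 0, 0]]]}}

```text
time: 10.6
eef_pos: [0.4682, 0.151, 0.0237]
eef_rot: [-0.338, -0.021, 0.941, -0.007]
force: [0.3, -0.1, -0.8]
grip_width: 0.0615
grip_force: 66.2
```

Call:
{"op": "move_arm", "data": {"rows": [[[1, 0, 0, -0.007, 0, 0, 0], [1, 0, 0, 0, 0, 0, 0]]]}}

```text
time: 10.85
eef_pos: [0.4682, 0.1511, 0.0236]
eef_rot: [-0.338, -0.021, 0.941, -0.007]
force: [2.2, -0.2, 7.6]
grip_width: 0.0614
grip_force: 67.4
```

Call:
{"op": "move_arm", "data": {"rows": [[[0.6, 0, 0, 0, 0, 0, 0], [0.3, 0, 0, 0, 0, 0, 0], [0, 0, 0, 0, 0, 0, 0], [0, 0, 0, 0, 0, 0, 0], [0, 0, 0, 0, 0, 0, 0], [0, 0, 0, 0, 0, 0, 0], [0, 0.05, 0.002, 0.06, 0, 0, 0], [0, 0.1, 0.004, 0.12, 0, 0, 0], [0, 0.13, 0.006, 0.155, 0, 0, 0], [0, 0.13, 0.006, 0.155, 0, 0, 0], [0, 0.05, 0.006, 0.155, 0, 0, 0], [0, 0, 0, 0, 0, 0, 0]]]}}

```text
time: 12.35
eef_pos: [0.5386, 0.1553, 0.121]
eef_rot: [-0.337, -0.021, 0.941, -0.007]
force: [0.2, -0.0, -1.0]
grip_width: 0.085
grip_force: 0.0
```

Run:
```python
from h import *
p,R,s=now(); print(s['time'],p,np.round(s['joint_positions'],2))
for n in('scene','top'):
    im,W=cloud(n); np.save(n+'4.npy',W)
    for t in('carrier_loose','carrier_loose_tail','carrier_loose_nose'):
        print(n,t,[(totrk(q['centre']).round(4).tolist(),round(q['p'],2)) for q in finder.place_of(n,t)[:2]])
    q=(W-M)@np.stack([F,TY,[0,0,1]],1)
    m=(abs(q[...,0]+.08)<.045)&(abs(q[...,1])<.04)&(abs(q[...,2]-.05)<.006)
    m=cv2.morphologyEx(m.astype(np.uint8),cv2.MORPH_OPEN,np.ones((3,3)))>0
    r=cv2.minAreaRect(q[m][:,:2].astype(np.float32)*1000); print(n,r,np.median(q[m][:,2]))
    X,Y,Z=W[...,0],W[...,1],W[...,2]
    for nm,m in(('handle',(abs(X-.40)<.05)&(abs(Y-.28)<.04)&(Z>.018)&(Z<.035)),('head',(abs(X-.52)<.03)&(abs(Y-.255)<.04)&(Z>.02)&(Z<.035))):
        m=cv2.morphologyEx(m.astype(np.uint8),cv2.MORPH_OPEN,np.ones((3,3)))>0
        if m.any(): print(n,nm,cv2.minAreaRect(W[m][:,:2].astype(np.float32)*1000))
    # free space: anything tall near x .47, y .2-.4
    m=(abs(X-.46)<.09)&(Y>.2)&(Y<.45)&(Z>.03); print('obst',m.sum())
    if n=='scene': cv2.imwrite('pics/scene4.png',cv2.resize(im[150:380,150:430],None,fx=2.6,fy=2.6))
```

```text
12.35 [0.53864489 0.15525797 0.12101137] [ 0.    0.89 -0.52  1.59  0.13  1.38  1.07]
scene carrier_loose [([-0.0836, 0.0005, 0.0123], 0.58)]
scene carrier_loose_tail [([-0.1161, -0.0071, 0.0295], 0.79)]
scene carrier_loose_nose []
scene ((-85.74989318847656, 0.3581695556640625), (52.0703239440918, 63.800323486328125), 89.95902252197266) 0.05015704444553731
scene handle ((405.45037841796875, 276.9182434082031), (16.242023468017578, 85.1229476928711), 79.14761352539062)
scene head ((524.4544677734375, 254.17698669433594), (28.629615783691406, 13.1737060546875), 75.31365966796875)
obst 88
top carrier_loose [([-0.0872, 0.0053, 0.0099], 0.75)]
top carrier_loose_tail [([-0.1125, 0.0039, 0.0347], 0.74)]
top carrier_loose_nose [([-0.0531, 0.0005, 0.0285], 0.81), ([0.0985, 0.2476, 0.0018], 0.15)]
top ((-82.58782196044922, -1.0242805480957031), (61.76526641845703, 49.605098724365234), 0.2710927724838257) 0.050227189566263764
top handle ((399.1643981933594, 274.5975341796875), (16.777772903442383, 75.61041259765625), 78.52617645263672)
top head ((522.484130859375, 250.61810302734375), (28.73603630065918, 13.729316711425781), 88.68356323242188)
obst 44
```

View pics/scene4.png

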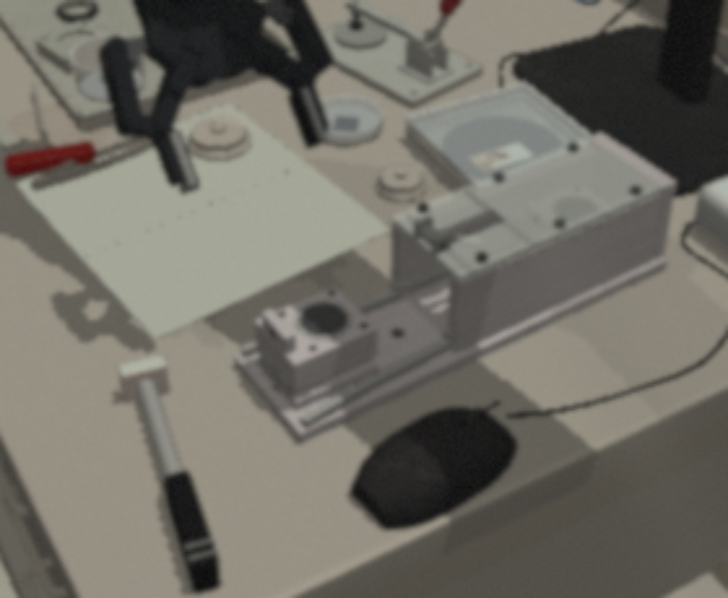

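The carrier stands seated on the open end at (315,345), let go, with its origin near track (-84, 0, 10) mm. Next is the stick.

Run:
```python
from h import *
p,R,s=now(); Rg=tool(79.1,0,90)
a=np.array([.4135,.273,.12]); plan(p,R,a,Rg); plan(a,Rg,[.4135,.273,.004],Rg,4)
```

```text
6 rows of [-0.1369, 0.1316, 0.0014, -0.0485, -0.66, -0.2153]
4 rows of [0.0, 0.0, -0.1933, 0.0, 0.0, 0.0]
```

Call:
{"op": "move_arm", "data": {"rows": [[[0, -0.06, 0.1, 0.1, -0.036, -0.495, -0.16], [0, -0.108, 0.098, 0, -0.036, -0.495, -0.16], [0, -0.108, 0.098, 0, -0.036, -0.495, -0.16], [0, -0.108, 0.098, 0, -0.036, -0.495, -0.16], [0, -0.108, 0.098, 0, -0.036, -0.495, -0.16], [0, -0.108, 0.098, 0, -0.036, -0.495, -0.16], [0, -0.108, 0.098, 0, -0.036, -0.495, -0.16], [0, -0.108, 0.098, -0.1, -0.036, -0.495, -0.16], [0, 0, 0, 0, 0, 0, 0]]]}}

```text
time: 13.88
eef_pos: [0.4111, 0.2746, 0.119]
eef_rot: [0.0, 0.09, 0.996, -0.0]
force: [-0.1, -0.4, 0.6]
grip_width: 0.0852
grip_force: 0.0
```

Run:
```python
from h import *
p,R,s=now(); Rg=tool(79.1,0,90); print(np.round(s['joint_positions'],2))
plan(p,R,[.4135,.273,.03],Rg,4)
```

```text
[-0.48  0.52 -0.31  2.21  0.35  0.46  0.32]
4 rows of [0.004, -0.0027, -0.1484, 0.0012, 0.0003, -0.0134]
```

Call:
{"op": "move_arm", "data": {"rows": [[[0, 0.004, -0.003, -0.15, 0, 0, -0.013], [0, 0.004, -0.003, -0.15, 0, 0, -0.013], [0, 0.004, -0.003, -0.15, 0, 0, -0.013], [0, 0.004, -0.003, -0.15, 0, 0, -0.013], [0, 0, 0, -0.1, 0, 0, 0], [0, 0, 0, -0.06, 0, 0, 0], [0, 0, 0, 0, 0, 0, 0]]]}}

```text
time: 14.75
eef_pos: [0.4173, 0.2703, 0.0047]
eef_rot: [0.0, 0.099, 0.995, -0.0]
force: [0.2, 1.0, 0.4]
grip_width: 0.085
grip_force: 0.0
```

Call:
{"op": "move_arm", "data": {"rows": [[[0.5, 0, 0, 0, 0, 0, 0], [0.7, 0, 0, 0, 0, 0, 0], [0.9, 0, 0, 0, 0, 0, 0], [1, 0, 0, 0, 0, 0, 0], [1, 0, 0, 0, 0, 0, 0], [1, 0, 0, 0, 0, 0, 0], [1, 0, 0, 0, 0, 0, 0]]]}}

```text
time: 15.62
eef_pos: [0.4173, 0.271, 0.0058]
eef_rot: [0.001, 0.098, 0.995, 0.0]
force: [-0.1, 0.4, 6.3]
grip_width: 0.0146
grip_force: 59.1
```

Run:
```python
from h import *
p,R,s=now(); p2=p+[0,0,.075]; Rt=tool(2.7,0,90); t=trk(-.28,0,.08); print(t)
plan(p2,R,t,Rt,12)
```

```text
[0.46881019 0.34618916 0.08      ]
12 rows of [0.0286, 0.0417, -0.0004, 0.0004, 0.0009, -0.6335]
```

Call:
{"op": "move_arm", "data": {"rows": [[[1, 0, 0, 0.1, 0, 0, 0], [1, 0, 0, 0.2, 0, 0, 0], [1, 0, 0, 0.2, 0, 0, 0], [1, 0, 0, 0, 0, 0, 0]]]}}

```text
time: 16.12
eef_pos: [0.4179, 0.271, 0.082]
eef_rot: [0.002, 0.099, 0.995, 0.001]
force: [-0.1, -0.5, -1.3]
grip_width: 0.0147
grip_force: 58.7
```

Call:
{"op": "move_arm", "data": {"rows": [[[1, 0.028, 0.042, 0, 0, 0, -0.635], [1, 0.028, 0.042, 0, 0, 0, -0.635], [1, 0.028, 0.042, 0, 0, 0, -0.635], [1, 0.028, 0.042, 0, 0, 0, -0.635], [1, 0.028, 0.042, 0, 0, 0, -0.635], [1, 0.028, 0.042, 0, 0, 0, -0.635], [1, 0.028, 0.042, 0, 0, 0, -0.635], [1, 0.028, 0.042, 0, 0, 0, -0.635], [1, 0.028, 0.042, 0, 0, 0, -0.635], [1, 0.028, 0.042, 0, 0, 0, -0.635], [1, 0.028, 0.042, 0, 0, 0, -0.635], [1, 0, 0, 0, 0, 0, 0]]]}}

```text
time: 17.62
eef_pos: [0.463, 0.3402, 0.0792]
eef_rot: [0.001, 0.65, 0.76, -0.001]
force: [-0.1, 0.4, -1.7]
grip_width: 0.0148
grip_force: 58.7
```

```bash
cat > st.py <<'E'
from h import *
p,R,s=now(); print(s['time'],totrk(p),'yaz',np.degrees(np.arctan2(*R.as_matrix()[[1,0],1])),np.round(s['joint_positions'],2))
for n in('scene','top'):
    im,W=cloud(n); q=(W-M)@np.stack([F,TY,[0,0,1]],1)
    for t in('push_stick','stick_head','carrier_loose_tail','carrier_loose'):
        print(n,t,[(totrk(k['centre']).round(4).tolist(),round(k['p'],2)) for k in finder.place_of(n,t)[:2]])
    tp=totrk(p); m=(q[...,0]-tp[0]>.055)&(q[...,0]-tp[0]<.15)&(abs(q[...,1])<.04)&(abs(q[...,2]-tp[2]-.01)<.02)&(q[...,0]<-.118)
    m=cv2.morphologyEx(m.astype(np.uint8),cv2.MORPH_OPEN,np.ones((3,3)))>0
    P=q[m]
    if len(P)>20:
        hd=P[P[:,2]>P[:,2].max()-.008]; print(n,len(P),'max x',np.percentile(P[:,0],98),'rect',cv2.minAreaRect(P[:,:2].astype(np.float32)*1000),'ztop',np.percentile(P[:,2],95))
    cv2.imwrite(f'pics/{n}_%d.png'%(s['time']*100),cv2.resize(im[150:380,150:430],None,fx=2.6,fy=2.6))
E
python3 st.py
```

```text
17.625 [-0.27431615 -0.00606222  0.07922675] yaz 8.937887982614626 [-0.76  0.63  0.04  2.07 -0.06  0.44 -0.52]
scene push_stick [([-0.2771, -0.0075, 0.0744], 0.59)]
scene stick_head [([-0.1573, 0.008, 0.0869], 0.75), ([-0.0836, 0.0019, 0.012], 0.38)]
scene carrier_loose_tail [([-0.1135, -0.0021, 0.0274], 0.82)]
scene carrier_loose [([-0.0842, 0.0008, 0.0113], 0.68)]
scene 469 max x -0.15918996789829243 rect ((-189.3874053955078, 0.22998809814453125), (61.395442962646484, 30.296314239501953), 8.931859016418457) ztop 0.09973491574031736
top push_stick [([-0.2764, -0.0049, 0.0783], 0.93), ([0.0877, 0.1475, 0.0], 0.28)]
top stick_head [([-0.16, 0.0066, 0.0855], 0.62)]
top carrier_loose_tail [([-0.1189, 0.0005, 0.0322], 0.56)]
top carrier_loose [([-0.0861, 0.0052, 0.0091], 0.97)]
top 291 max x -0.15506178483970096 rect ((-186.72865295410156, 2.217593193054199), (28.869525909423828, 64.69644165039062), 89.69245910644531) ztop 0.10146613775866176
```

Run:
```python
from h import *
p,R,s=now(); Rt=tool(2.7,0,90); t=trk(-.27,0,.024)
plan(p,R,t,Rt,5); plan(t,Rt,trk(-.236,0,.024),Rt,4);print(F*.01/.15)
```

```text
5 rows of [0.0079, -0.0049, -0.0751, 0.0011, 0.0003, -0.1231]
4 rows of [0.0027, -0.0566, 0.0, 0.0, 0.0, 0.0]
[ 0.00314043 -0.06659266  0.        ]
```

Call:
{"op": "move_arm", "data": {"rows": [[[1, 0.008, -0.005, -0.075, 0, 0, -0.123], [1, 0.008, -0.005, -0.075, 0, 0, -0.123], [1, 0.008, -0.005, -0.075, 0, 0, -0.123], [1, 0.008, -0.005, -0.075, 0, 0, -0.123], [1, 0.008, -0.005, -0.075, 0, 0, -0.123], [1, 0, 0, 0, 0, 0, 0]]]}}

```text
time: 18.88
eef_pos: [0.4689, 0.3358, 0.0229]
eef_rot: [0.0, 0.69, 0.723, -0.001]
force: [-0.1, 0.7, -0.9]
grip_width: 0.0148
grip_force: 58.7
```

```bash
python3 st.py
```

```text
18.875 [-0.26964875 -0.00035736  0.02289827] yaz 2.6693914307054074 [-0.75  0.73  0.05  2.08 -0.1   0.34 -0.57]
scene push_stick [([-0.2736, -0.0018, 0.0167], 0.87), ([-0.156, 0.0012, 0.0288], 0.35)]
scene stick_head [([-0.1525, -0.0005, 0.0298], 0.83)]
scene carrier_loose_tail [([-0.1147, -0.0053, 0.0325], 0.9)]
scene carrier_loose [([-0.0848, -0.0002, 0.0124], 0.63)]
scene 443 max x -0.1548857662691717 rect ((-183.28067016601562, -6.277826309204102), (61.20262908935547, 30.3236083984375), 10.641362190246582) ztop 0.04351844960635025
top push_stick [([-0.2753, -0.0004, 0.0196], 0.92)]
top stick_head [([-0.1545, 0.0002, 0.0279], 0.68), ([0.0869, 0.1482, -0.0015], 0.67)]
top carrier_loose_tail [([-0.1168, 0.0011, 0.0321], 0.62), ([-0.0022, 0.0006, 0.0032], 0.34)]
top carrier_loose [([-0.0871, 0.0044, 0.0114], 0.98), ([0.1742, 0.0011, 0.014], 0.44)]
top 265 max x -0.15157317570869694 rect ((-182.9515838623047, -3.2329883575439453), (63.19221115112305, 29.741756439208984), 0.25996869802474976) ztop 0.04561735116021777
```

```bash
python3 -c "
from h import *
p,R,s=now(); Rt=tool(2.7,0,90); plan(p,R,trk(-.236,0,.024),Rt,4)"; ls pics
```

```text
4 rows of [0.0025, -0.0569, -0.0004, 0.001, 0.0006, -0.0001]
s1.png
scene0.png
scene2.png
scene3.png
scene4.png
scene_1762.png
scene_1887.png
top0.png
top2.png
top_1762.png
top_1887.png
```

Call:
{"op": "move_arm", "data": {"rows": [[[1, 0.003, -0.057, 0, 0, 0, 0], [1, 0.003, -0.057, 0, 0, 0, 0], [1, 0.003, -0.057, 0, 0, 0, 0], [1, 0.002, -0.04, 0, 0, 0, 0], [1, 0.001, -0.02, 0, 0, 0, 0], [1, 0.001, -0.02, 0, 0, 0, 0], [1, 0.002, -0.04, 0, 0, 0, 0], [1, 0.002, -0.04, 0, 0, 0, 0], [1, 0.002, -0.04, 0, 0, 0, 0], [1, 0.002, -0.04, 0, 0, 0, 0]]]}}

```text
time: 20.62
eef_pos: [0.4725, 0.2742, 0.024]
eef_rot: [0.0, 0.69, 0.724, -0.0]
force: [-1.0, 1.6, -1.1]
grip_width: 0.0151
grip_force: 58.7
```

```bash
python3 st.py
```

```text
20.625 [-0.20794     0.00025555  0.02399852] yaz 2.696471072292504 [-0.65  0.71  0.03  2.15 -0.07  0.28 -0.51]
scene push_stick [([-0.2106, 0.0013, 0.015], 0.66)]
scene stick_head [([-0.0887, 0.0003, 0.0329], 0.58)]
scene carrier_loose_tail [([-0.089, -0.0046, 0.0295], 0.71)]
scene carrier_loose [([-0.0577, 0.0002, 0.0116], 0.55), ([-0.0928, -0.0014, 0.0289], 0.55)]
scene 147 max x -0.1191670531400055 rect ((-135.53939819335938, -1.9055299758911133), (34.57793426513672, 12.707619667053223), 2.018867254257202) ztop 0.03764626656271865
top push_stick [([-0.2164, 0.0012, 0.0232], 0.94)]
top stick_head [([-0.0939, -0.0026, 0.0276], 0.66)]
top carrier_loose_tail [([-0.0898, 0.0023, 0.0305], 0.78), ([0.0863, 0.1504, -0.0019], 0.5)]
top carrier_loose [([-0.0599, 0.0026, 0.0108], 0.95)]
top 98 max x -0.12015205214212092 rect ((-136.1334686279297, -3.0300636291503906), (11.036133766174316, 32.793190002441406), 86.32017517089844) ztop 0.038799732393661884
```

Call:
{"op": "move_arm", "data": {"rows": [[[1, 0.002, -0.04, 0, 0, 0, 0], [1, 0.002, -0.04, 0, 0, 0, 0], [1, 0.002, -0.04, 0, 0, 0, 0], [1, 0.002, -0.04, 0, 0, 0, 0], [1, 0.002, -0.04, 0, 0, 0, 0], [1, 0.002, -0.04, 0, 0, 0, 0], [1, 0.002, -0.04, 0, 0, 0, 0], [1, 0.002, -0.04, 0, 0, 0, 0]]]}}

```text
time: 22.12
eef_pos: [0.4749, 0.2262, 0.024]
eef_rot: [0.0, 0.69, 0.724, -0.0]
force: [-0.3, 1.1, -0.3]
grip_width: 0.0148
grip_force: 58.7
```

Call:
{"op": "move_arm", "data": {"rows": [[[1, 0.002, -0.04, 0, 0, 0, 0], [1, 0.002, -0.04, 0, 0, 0, 0], [1, 0.002, -0.04, 0, 0, 0, 0], [1, 0.002, -0.04, 0, 0, 0, 0], [1, 0.002, -0.04, 0, 0, 0, 0]]]}}

```text
time: 22.75
eef_pos: [0.4764, 0.1963, 0.024]
eef_rot: [0.0, 0.69, 0.724, -0.0]
force: [0.7, 1.5, -2.0]
grip_width: 0.015
grip_force: 58.7
```

```bash
python3 st.py | grep -v scene
```

```text
22.75 [-0.12987512  0.00047082  0.02399368] yaz 2.7035030752035625 [-0.51  0.69  0.01  2.22 -0.03  0.23 -0.42]
top push_stick []
top stick_head [([-0.0135, -0.0034, 0.0291], 0.64)]
top carrier_loose_tail [([-0.0113, 0.0019, 0.0323], 0.53)]
top carrier_loose [([0.017, 0.0066, 0.0103], 0.53)]
```

Call:
{"op": "move_arm", "data": {"rows": [[[1, 0.002, -0.04, 0, 0, 0, 0], [1, 0.002, -0.04, 0, 0, 0, 0], [1, 0.002, -0.04, 0, 0, 0, 0], [1, 0.002, -0.04, 0, 0, 0, 0], [1, 0.002, -0.04, 0, 0, 0, 0], [1, 0.001, -0.03, 0, 0, 0, 0]]]}}

```text
time: 24.0
eef_pos: [0.478, 0.1616, 0.024]
eef_rot: [0.0, 0.69, 0.723, -0.0]
force: [0.0, 1.7, -1.7]
grip_width: 0.0144
grip_force: 58.7
```

Call:
{"op": "move_arm", "data": {"rows": [[[1, 0.001, -0.03, 0, 0, 0, 0], [1, 0.001, -0.03, 0, 0, 0, 0], [1, 0.001, -0.03, 0, 0, 0, 0]]]}}

```text
time: 24.38
eef_pos: [0.4785, 0.1487, 0.024]
eef_rot: [0.0, 0.69, 0.724, -0.0]
force: [-1.0, 3.7, -2.1]
grip_width: 0.0146
grip_force: 58.6
```

```bash
python3 st.py | grep -v track
```

```text
24.375 [-0.08231947  0.00041583  0.02401566] yaz 2.724454798184896 [-0.42  0.69  0.    2.26 -0.    0.2  -0.37]
scene push_stick [([-0.0872, 0.0015, 0.0183], 0.81)]
scene stick_head [([0.0349, 0.0027, 0.0296], 0.64)]
scene carrier_loose_tail []
scene carrier_loose [([-0.0033, 0.0023, 0.0118], 0.41)]
top push_stick []
top stick_head [([0.0302, -0.001, 0.0292], 0.48)]
top carrier_loose_tail [([0.0357, 0.0008, 0.0287], 0.5)]
top carrier_loose [([0.0639, 0.0047, 0.0089], 0.6)]
```

Around 15 mm is left, so I'm moving to smaller steps.

Call:
{"op": "move_arm", "data": {"rows": [[[1, 0.001, -0.02, 0, 0, 0, 0], [1, 0.001, -0.02, 0, 0, 0, 0], [1, 0.001, -0.02, 0, 0, 0, 0]]]}}

```text
time: 25.25
eef_pos: [0.4791, 0.1399, 0.024]
eef_rot: [0.0, 0.69, 0.724, -0.0]
force: [-0.0, 4.5, -0.8]
grip_width: 0.0149
grip_force: 58.7
```

Call:
{"op": "move_arm", "data": {"rows": [[[1, 0, -0.01, 0, 0, 0, 0], [1, 0, -0.01, 0, 0, 0, 0]]]}}

```text
time: 25.5
eef_pos: [0.479, 0.1366, 0.024]
eef_rot: [0.0, 0.69, 0.724, -0.0]
force: [-0.3, 4.5, -1.5]
grip_width: 0.0149
grip_force: 58.6
```

Call:
{"op": "move_arm", "data": {"rows": [[[1, 0, -0.008, 0, 0, 0, 0], [1, 0, -0.008, 0, 0, 0, 0]]]}}

```text
time: 25.75
eef_pos: [0.4789, 0.134, 0.024]
eef_rot: [0.0, 0.69, 0.724, -0.0]
force: [0.6, 3.1, -1.4]
grip_width: 0.0148
grip_force: 58.6
```

Call:
{"op": "move_arm", "data": {"rows": [[[1, 0, -0.007, 0, 0, 0, 0], [1, 0, -0.005, 0, 0, 0, 0]]]}}

```text
time: 26.0
eef_pos: [0.4788, 0.1325, 0.024]
eef_rot: [0.0, 0.69, 0.724, -0.0]
force: [0.3, 6.0, -0.9]
grip_width: 0.0148
grip_force: 58.6
```

Call:
{"op": "move_arm", "data": {"rows": [[[1, 0, -0.007, 0, 0, 0, 0], [1, 0, 0, 0, 0, 0, 0]]]}}

```text
time: 26.25
eef_pos: [0.4791, 0.1325, 0.024]
eef_rot: [0.0, 0.69, 0.724, 0.0]
force: [0.2, 7.1, -1.4]
grip_width: 0.0149
grip_force: 58.6
```

Call:
{"op": "move_arm", "data": {"rows": [[[1, 0, -0.007, 0, 0, 0, 0], [1, 0, 0, 0, 0, 0, 0]]]}}

```text
time: 26.5
eef_pos: [0.4792, 0.1324, 0.0241]
eef_rot: [0.0, 0.69, 0.724, 0.001]
force: [-0.3, 10.2, -0.4]
grip_width: 0.0147
grip_force: 58.7
```

The position has stalled at exactly the predicted home and the force is rising, so the carriers are at the stop. I'll check the picture.

Run:
```python
from h import *
for n in('scene','top'):
    im,W=cloud(n)
    for t in('carrier_in','carrier_loose','carrier_loose_tail','carrier_loose_nose','stick_head'):
        print(n,t,[(totrk(k['centre']).round(4).tolist(),round(k['p'],2)) for k in finder.place_of(n,t)[:2]])
    if n=='top': cv2.imwrite('pics/home.png',cv2.resize(im[215:305,230:420],None,fx=4,fy=4,interpolation=cv2.INTER_CUBIC))
```

```text
scene carrier_in [([-0.0053, 0.2831, 0.0033], 0.48)]
scene carrier_loose []
scene carrier_loose_tail []
scene carrier_loose_nose [([-0.0049, 0.2804, 0.0066], 0.75)]
scene stick_head []
top carrier_in []
top carrier_loose []
top carrier_loose_tail []
top carrier_loose_nose []
top stick_head []
```

View pics/home.png

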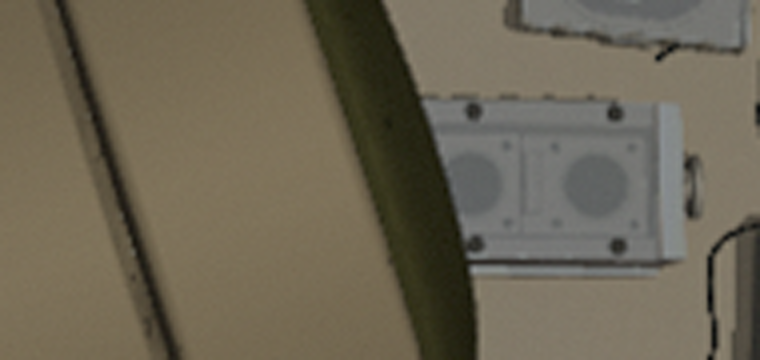

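Both carriers sit end to end against the stop plate, with the wafers at (470,185) and (597,185) and the stop at about (660,185). I'll back the stick out and check the pawl.

Call:
{"op": "move_arm", "data": {"rows": [[[1, -0.001, 0.02, 0, 0, 0, 0], [1, -0.004, 0.08, 0, 0, 0, 0], [1, -0.006, 0.12, 0, 0, 0, 0], [1, -0.007, 0.15, 0, 0, 0, 0], [1, -0.007, 0.15, 0, 0, 0, 0], [1, -0.007, 0.15, 0, 0, 0, 0], [1, -0.007, 0.15, 0, 0, 0, 0], [1, -0.007, 0.15, 0, 0, 0, 0], [1, -0.007, 0.15, 0, 0, 0, 0], [1, -0.007, 0.15, 0, 0, 0, 0], [1, -0.005, 0.1, 0, 0, 0, 0], [1, 0, 0, 0, 0, 0, 0]]]}}

```text
time: 28.6
eef_pos: [0.4687, 0.3373, 0.0239]
eef_rot: [0.0, 0.69, 0.724, -0.0]
force: [-0.2, -0.6, -1.2]
grip_width: 0.0146
grip_force: 58.7
```

Run:
```python
from h import *
p,R,s=now(); print(s['time'],totrk(p),p)
for n in('scene','top'):
    im,W=cloud(n)
    for t in('carrier_in','carrier_loose','carrier_loose_tail','carrier_loose_nose','stick_head'):
        print(n,t,[(totrk(k['centre']).round(4).tolist(),round(k['p'],2)) for k in finder.place_of(n,t)[:2]])
    if n=='top': A=cv2.resize(im[225:300,235:420],None,fx=4,fy=4,interpolation=cv2.INTER_CUBIC)
    else: B=cv2.resize(im[180:280,275:415],(740,529)[:2],interpolation=cv2.INTER_CUBIC)[100:390]
cv2.imwrite('pics/home2.png',np.vstack([A,B]))
# plan to lay back: stick az -11.4 -> tool y 78.6
a=p+[0,0,.04]; Rt=tool(78.6,0,90); plan(a,R,np.array([.4175,.2705,.065]),Rt,12)
```

```text
28.6 [-0.27113675 -0.00048482  0.02387699] [0.46874343 0.33731292 0.02387699]
scene carrier_in []
scene carrier_loose []
scene carrier_loose_tail []
scene carrier_loose_nose []
scene stick_head [([-0.1528, -0.0016, 0.0287], 0.98)]
top carrier_in []
top carrier_loose [([0.0799, 0.0045, 0.0126], 0.6)]
top carrier_loose_tail []
top carrier_loose_nose []
top stick_head [([-0.1562, 0.0009, 0.0302], 0.58)]
12 rows of [-0.0285, -0.0371, 0.0006, 0.0002, 0.0003, 0.6315]
```

View pics/home2.png

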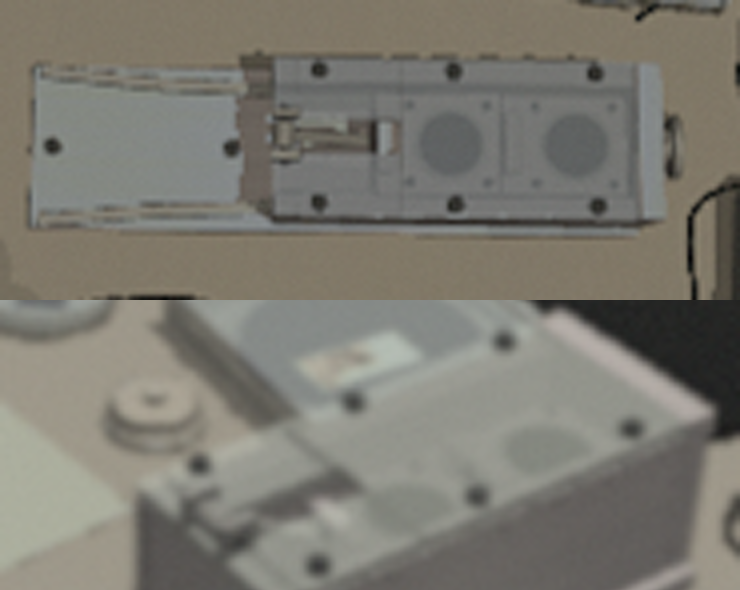

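The tab at (385,137) lies just ahead of the pawl tip at (373,137). I'll confirm the pawl angle by comparing it with the first picture, and start laying the stick back.

Run:
```python
from h import *
ax=np.stack([F,TY,[0,0,1]],1)
im,W=cloud('top'); q1=(W-M)@ax; q0=(np.load('top0.npy')-M)@ax
for q in(q0,q1):
    out=[]
    for x in np.arange(0,.065,.005):
        m=(abs(q[...,0]-x)<.003)&(abs(q[...,1])<.005)&(q[...,2]>.03); out.append(round(float(np.nanmedian(q[m][:,2])),4) if m.any() else None)
    print(out)
i0=cv2.imread('pics/top0.png'); 
cv2.imwrite('pics/cmp.png',cv2.resize(np.vstack([i[240:285,285:350] for i in(i0,im)]),None,fx=6,fy=6,interpolation=cv2.INTER_CUBIC))
```

```text
[0.0848, 0.0863, 0.0853, 0.079, 0.0767, 0.0746, 0.071, 0.07, 0.0652, 0.063, 0.0602, None, None]
[0.0845, 0.086, 0.0846, 0.0795, 0.077, 0.0753, 0.0713, 0.0689, 0.066, 0.0629, 0.06, 0.0629, 0.0617]
```

Call:
{"op": "move_arm", "data": {"rows": [[[1, 0, 0, 0.13, 0, 0, 0], [1, 0, 0, 0.13, 0, 0, 0], [1, -0.028, -0.037, 0, 0, 0, 0.63], [1, -0.028, -0.037, 0, 0, 0, 0.63], [1, -0.028, -0.037, 0, 0, 0, 0.63], [1, -0.028, -0.037, 0, 0, 0, 0.63], [1, -0.028, -0.037, 0, 0, 0, 0.63], [1, -0.028, -0.037, 0, 0, 0, 0.63], [1, -0.028, -0.037, 0, 0, 0, 0.63], [1, -0.028, -0.037, 0, 0, 0, 0.63], [1, -0.028, -0.037, 0, 0, 0, 0.63], [1, 0, 0, 0, 0, 0, 0]]]}}

```text
time: 30.75
eef_pos: [0.4312, 0.2854, 0.063]
eef_rot: [0.0, 0.264, 0.964, -0.0]
force: [0.3, 0.5, -0.7]
grip_width: 0.0149
grip_force: 58.7
```

Run:
```python
from h import *
p,R,s=now(); print(s['time'],p); plan(p,R,[.4175,.2705,.065],tool(78.6,0,90),4)
```

```text
30.75 [0.43117374 0.28536889 0.06300829]
4 rows of [-0.0228, -0.0248, 0.0033, 0.001, 0.0009, 0.4816]
```

View pics/cmp.png

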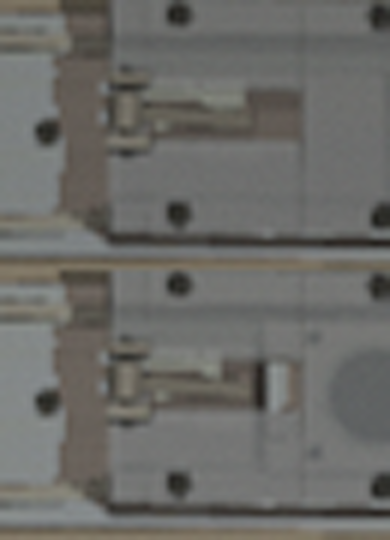

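The pawl's height profile matches the first picture, so it is fully down, with the tab ahead of its tip at (280,385) in the lower half. I'll lay the stick down.

Call:
{"op": "move_arm", "data": {"rows": [[[1, -0.023, -0.025, 0, 0, 0, 0.48], [1, -0.023, -0.025, 0, 0, 0, 0.48], [1, -0.023, -0.025, 0, 0, 0, 0.48], [1, -0.023, -0.025, 0, 0, 0, 0.48], [1, 0, 0, 0, 0, 0, 0], [1, 0, 0, -0.14, 0, 0, 0], [1, 0, 0, -0.12, 0, 0, 0], [1, 0, 0, -0.06, 0, 0, 0], [1, 0, 0, -0.03, 0, 0, 0], [1, 0, 0, 0, 0, 0, 0]]]}}

```text
time: 32.0
eef_pos: [0.4176, 0.271, 0.0105]
eef_rot: [0.001, 0.1, 0.995, -0.0]
force: [0.3, -0.2, -1.5]
grip_width: 0.0147
grip_force: 58.7
```

Call:
{"op": "move_arm", "data": {"rows": [[[1, 0, 0, -0.013, 0, 0, 0], [1, 0, 0, -0.01, 0, 0, 0], [1, 0, 0, -0.006, 0, 0, 0], [1, 0, 0, 0, 0, 0, 0]]]}}

```text
time: 32.5
eef_pos: [0.4175, 0.2709, 0.0062]
eef_rot: [0.001, 0.099, 0.995, -0.0]
force: [-0.3, 0.0, -1.3]
grip_width: 0.0149
grip_force: 58.7
```

Call:
{"op": "move_arm", "data": {"rows": [[[1, 0, 0, -0.005, 0, 0, 0], [1, 0, 0, 0, 0, 0, 0]]]}}

```text
time: 32.75
eef_pos: [0.4176, 0.2709, 0.0058]
eef_rot: [0.001, 0.099, 0.995, 0.0]
force: [-1.0, -0.1, 4.9]
grip_width: 0.0149
grip_force: 59.7
```

The stick is touching the bench, so I'll open and lift away.

Call:
{"op": "move_arm", "data": {"rows": [[[0.8, 0, 0, 0, 0, 0, 0], [0.5, 0, 0, 0, 0, 0, 0], [0, 0, 0, 0, 0, 0, 0], [0, 0, 0, 0, 0, 0, 0], [0, 0, 0, 0, 0, 0, 0], [0, 0, 0, 0.1, 0, 0, 0], [0, 0, 0, 0.2, 0, 0, 0], [0, 0, 0, 0.3, 0, 0, 0], [0, 0, 0.1, 0.3, 0, 0, 0], [0, 0, 0.2, 0.1, 0, 0, 0], [0, 0, 0.2, 0, 0, 0, 0], [0, 0, 0, 0, 0, 0, 0]]]}}

```text
time: 34.25
eef_pos: [0.4173, 0.3483, 0.1558]
eef_rot: [0.001, 0.098, 0.995, 0.001]
force: [0.2, -0.8, 0.2]
grip_width: 0.0857
grip_force: 0.0
```

Run:
```python
from h import *
p,R,s=now(); print(s['time'],p,s['grip_width'])
for n in('top','scene'):
    im,W=cloud(n)
    for t in('push_stick','stick_head','carrier_loose','blank_flange','small_blank','dish'): print(n,t,[(np.round(k['centre'],4).tolist(),round(k['p'],2)) for k in finder.place_of(n,t)[:1]])
    q=(W-M)@np.stack([F,TY,[0,0,1]],1)
    if n=='top': print([round(float(np.nanmedian(q[(abs(q[...,0]-x)<.003)&(abs(q[...,1])<.005)&(q[...,2]>.03)][:,2])),4) for x in(.03,.04,.05,.055)])
```

```text
34.25 [0.41727614 0.34828023 0.15580091] 0.08570440959615232
top push_stick [([0.417, 0.2741, 0.0034], 0.94)]
top stick_head [([0.5301, 0.2507, 0.0116], 0.91)]
top carrier_loose [([0.4901, -0.0132, 0.0112], 0.58)]
top blank_flange [([0.7656, 0.087, 0.0051], 0.87)]
top small_blank [([0.4846, 0.0171, 0.0309], 0.72)]
top dish [([0.7336, -0.0218, 0.0042], 0.94)]
[0.0709, 0.0658, 0.0586, 0.0629]
scene push_stick [([0.4152, 0.2705, -0.0002], 0.78)]
scene stick_head [([0.5288, 0.2469, 0.0114], 0.92)]
scene carrier_loose [([0.4158, 0.2726, -0.001], 0.48)]
scene blank_flange [([0.7611, 0.086, 0.0084], 0.79)]
scene small_blank [([0.6326, -0.0112, -0.0033], 0.78)]
scene dish [([0.7356, -0.0156, -0.0048], 0.92)]
```

Everything is in place, so I'm handing in.

```bash
python3 -c "
from h import *
print(env.close_job())"
```

```text
the job is handed in; nothing more can be done
None
```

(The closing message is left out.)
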